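# Fit the nested lids, take off the dust cover

## Robot

A 6-joint arm with a two-finger parallel gripper is mounted at the origin on a cart in front of the work surface, level with it; the furniture and walls round the work are solid. World frame = base frame: x ahead of the robot, y to its left, z up, the work surface at z = 0. Lengths are in m, angles in rad, forces in N, time in s.
With the tool pointing down it reaches from about 0.15 to 0.775 m from the base axis. Payload 6.1 kg.
Tool frame: the origin (TCP) lies midway between the tips of the shut fingers; the grasp point (between the pads) lies 19 mm behind it; z points along the fingers, y is the line along which they close (so a half turn about z gives the same grasp; the last joint's range is limited). The gripper opens to 85 mm and grips with 20 to 120 N. Pads are 22 mm wide; open, the fingers measure 114 mm over their backs; the gripper's body (76 mm by 85 mm) begins 54 mm behind the grasp point. The pads swing forward as they close: fully open they stand 13 mm farther back than shut.
Start: joints at [1.178, 0.126, -0.04, 1.405, 0, 1.571], TCP at [0.201, 0.485, 0.231] pointing down, gripper open.
Joint ranges: [-2.72, 2.72], [-0.95, 1.95], [-1.27, 1.35], [-1.78, 2.02], [-1.46, 1.47], [-3.14, 3.14]. Speed limits (rad/s): [2.39, 2.39, 3.01, 3.14, 3.14, 3.14].

## Interface

Orientations are given as a unit quaternion [x, y, z, w].
In Python, from bench import * gives the robot as it stands.
- The arm moves only by the tool carry_out, never from a script. Its argument "targets" is a list of rows, each a list of 3 entries, a list of its own where there are three numbers: the shift along the tool's x, y, z scaled (see below), then the turn about the tool's z scaled (see below), then the opening, from -1 (shut) to 1 (fully open). In form: [[[x, y, z], twist, fingers], ...]. A call has 1 to 20 rows; each row is the pose to reach, as a shift and turn from the pose commanded when the call began, along the tool's axes at that moment; what a row does not reach only later rows make up. The controller multiplies each number of a shift by 500 mm and each number of a turn by 120 degrees. A row lasts 1/10 s, in which the tool goes at most 50 mm and 8.59 degrees, less where a joint would pass 70% of its speed; a pose out of reach is approached as far as the arm can. A call with a number of a shift or a turn outside -1 to 1 is refused whole. A call with a gripper value outside its range is refused whole. The fingers move at their own pace and stop on an object; "newtons" is the grip in N (left out, the last holds). Time passes only in rows, so rows that repeat a pose let the fingers close. It gives the time, the measured TCP pose, the force, the opening and the grip force at its end, in the units of the state.
- get_state(): the state, without advancing time (a new reading comes with each control period).
- read_camera(name): name is "side" or "top" or "wrist"; returns (picture, depth): 420x560x3 uint8, red, green, blue; 420x560 float32, m along the optical axis (not along the pixel's ray), 0 where there is no reading.
- camera_info(name): a dict with "vfov" (degrees; the focal length in pixels is half the picture's height over the tangent of half this angle, whatever the lens; pixels are square), "cx", "cy" (the principal point, pixels), "rvec" (rotation vector, rad) and "tvec" (3), from world to camera coordinates, as OpenCV has them. Camera axes: x right, y down, z forward; pixel columns grow to the right and rows downward; lengths in m; the calibration is good to about 2 mm. A picture is of the moment at which its call begins: read the wrist's pose just before it. camera_info takes no time and is no camera call; for the wrist camera it gives the pose at the moment of the call.
- hand_in(): hands the job in; it is judged then, once.
The state is a dict: "t": time; "joint_positions": joint angles; "dq": joint speeds; "effort": joint torques, N m; "tcp_pos": TCP position; "tool_rot": TCP orientation; "contact_force": force on the tool from outside, world axes, zero at the start; "torque": the same for the moment, N m; "width": opening from 0.0 (shut) to 1.0 (fully open); "finger_force": force on a finger pad.
Only numpy, scipy, OpenCV 4.12 (cv2) and the standard library are available. Lean on these libraries where they do the work, as an engineer would, in place of code of your own. Each camera call takes 0.05 s, during which the arm holds its last target. There are 200 camera calls.

## Task

Get the sprinkle canister ready: pick up the two nested lids together by the black upright stem and lower them gently onto the open green canister, brass pin down through the eyelet on its side and the steel sifter lid seated flat on the rim, and let go of the stem. Then take the green dust cover by its wooden collar and lift it off alone, straight up until it is a few centimetres clear of the stem, leaving the sifter lid seated and the canister where it stood; finish while still holding the cover up there, level and still. Do not disturb the spice jar, dropper bottle, timer or teaspoon around the work.

Things in the scene. Friction and masses are not known exactly. Their poses are not given: they have to be found in the camera images.
- canister: open round green tin, loose, 0.9 kg, outer diameter 96 mm, wall 4 mm, 95 mm high, inner diameter 88 mm. Origin: centre of its underside, z up. A steel lug (26 x 26 x 8 mm, top 83 mm above the underside) stands out on its -x side; it carries the eyelet.
- can_mouth (a point): centre of the canister's mouth, level with its rim, 95 mm above its underside
- eyelet (a point): centre of the upper edge of the round eyelet hole in the canister's lug: hole 12 mm across, 8 mm deep, open below; it lies 64 mm from the canister's axis along the canister's -x and 12 mm below the rim
- lid_rest: fixed wooden ring, 100 mm across, 88 mm inside, 45 mm high, on which the two nested lids lie at the start; origin: centre of its underside
- sifter_lid: inner lid, steel, loose, 0.13 to 0.25 kg. Origin: centre of the underside of its flange (the face that rests on the rim), z up. Flange 104 mm across, 4 mm thick; below it a tapered plug 82 mm across, 12 mm deep; above it a face with small holes, 72 mm across, up to z = 12 mm. Ear with brass pin on its -x side. Seated: origin at can_mouth, axes as the canister's, pin in the eyelet
- pin_tip (a point): lower end of the sifter lid's upright brass pin (6 mm thick, cone tip), at (-64, 0, -30) mm in the sifter lid's frame
- stem_top (a point): centre of the top of the sifter lid's upright black stem, at (0, 0, 70) mm in its frame; the stem is 16 mm along x by 12 mm along y, and its uppermost 27 mm stand free above the dust cover's collar. Lifting the stem lifts both lids, as the dust cover lies loose on the flange
- dust_cover: outer lid, loose, 0.08 to 0.17 kg: green round cap 92 mm across, 15 mm high, with a wooden collar on top, 40 mm along x by 36 mm along y by 24 mm high; a 24 x 20 mm hole right through lets the stem stand with 4 mm play all round. Origin: centre of the lower edge of its skirt, z up; nested, it lies 4 mm above the sifter lid's origin, axes alike
- collar_top (a point): centre of the top of the wooden collar, 39 mm above the dust cover's origin
- spice_0: a glass spice jar with a green cap, 46 mm across, 106 mm high, loose, not part of the job; origin: centre of its underside
- vanilla_dropper: a small brown dropper bottle with a black rubber top, 33 mm across, 102 mm high, loose, not part of the job; origin: centre of its underside
- kitchen_timer: a red and white round kitchen timer, 62 mm across, 48 mm high, loose, not part of the job; origin: centre of its underside
- teaspoon_a: a teaspoon with a red handle, 132 x 26 x 11 mm, loose, not part of the job; origin: centre of its underside

How it is judged:
By the outcome, as a careful person would: the job done as asked, in the order asked, and still so for the second after the job is handed in, while the arm keeps its last pose, push and grip.
It also fails if it takes over 56 s, if anything falls off the work surface, if the arm or the gripper's body presses on something with over 40 N, if the wrist force passes 120 N, or if a joint passes its speed limit or range.

## Working session

There is one attempt and no reset: what is moved stays moved. The work goes in short steps, Python scripts to look and compute and a tool call to move; the robot and the scene stay as the last step left them, time stands still between calls to the robot, and variables do not carry over. Pictures are saved under pics/ and viewed, at most 11 in all, crops included, and the job is handed in when it is done.

Besides the shell and the picture viewer there is one more tool, called after "Request:" by a JSON object that holds its "fn" and its "kwargs", one argument or row to a line. carry_out: Moves the arm, as the interface text tells. Its arguments: {"type":"object","properties":{"targets":{"type":"array","items":{"type":"array"}},"newtons":{"type":"number"}},"required":["targets"]}

```bash
mkdir -p pics
cat > h.py <<'E'
from bench import *
import numpy as np, cv2
def cam(n):
    i=camera_info(n); p,d=read_camera(n)
    f=210/np.tan(np.radians(i['vfov'])/2)
    R=cv2.Rodrigues(np.array(i['rvec'],float))[0]; t=np.array(i['tvec'],float)
    return p,d,dict(f=f,cx=i['cx'],cy=i['cy'],R=R,t=t)
def ray(c,u,v):
    o=-c['R'].T@c['t']; d=c['R'].T@np.array([(u-c['cx'])/c['f'],(v-c['cy'])/c['f'],1]); return o,d
def onz(c,u,v,z):
    o,d=ray(c,u,v); return o+d*(z-o[2])/d[2]
def cloud(c,d):
    v,u=np.indices(d.shape); P=np.stack([(u-c['cx'])/c['f']*d,(v-c['cy'])/c['f']*d,d],-1)
    return (P-c['t'])@c['R']
def proj(c,P):
    q=c['R']@np.array(P)+c['t']; return q[0]/q[2]*c['f']+c['cx'],q[1]/q[2]*c['f']+c['cy']
def tri(a,b):
    A=[];B=[]
    (o1,d1),(o2,d2)=a,b
    s=np.linalg.lstsq(np.stack([d1,-d2],1),o2-o1,rcond=None)[0]
    p,q=o1+s[0]*d1,o2+s[1]*d2; return (p+q)/2,np.linalg.norm(p-q)
E
cat > a.py <<'E'
from h import *
print(get_state())
ims=[]
for n in('top','side','wrist'):
    p,d,c=cam(n); np.savez(f'{n}.npz',p=p,d=d,**c); print(n,camera_info(n),-c['R'].T@c['t'])
    cv2.imwrite(f'pics/{n}0.png',p[:,:,::-1])
E
python3 a.py
```

```text
{'t': 0.0, 'joint_positions': array([ 1.17801807e+00,  1.26388966e-01, -4.05989448e-02,  1.40543024e+00,
       -5.88685041e-06,  1.57076760e+00]), 'dq': array([ 0.00102239,  0.00067784,  0.00088613, -0.00021434,  0.00155708,
        0.00184104]), 'effort': array([ 7.87069930e-04, -4.35913396e+01,  3.52924311e+01,  1.73175341e-02,
        1.65462916e-04,  2.44057446e-06]), 'tcp_pos': array([0.20078928, 0.48463512, 0.23052794]), 'tool_rot': array([ 1.95114995e-01,  9.80780037e-01, -7.95894950e-04, -1.55356863e-04]), 'contact_force': array([ 0.72627804, -0.06720641,  1.00908357]), 'torque': array([ 0.01264238, -0.01594838,  0.03929915]), 'finger_force': 0.0, 'width': 0.999084717083295}
top {'vfov': 44.54858360665123, 'cx': 270.09882713439106, 'cy': 213.86361173600037, 'rvec': array([ 2.17684731, -2.16319329,  0.13756699]), 'tvec': array([-0.03484892,  0.581342  ,  1.01344827])} [ 0.46395449 -0.01685976  1.07271261]
side {'vfov': 47.00975608377749, 'cx': 274.85918097813465, 'cy': 203.192584800191, 'rvec': array([ 1.9316751 , -0.1653439 ,  0.09210075]), 'tvec': array([-0.56847131,  0.13121837,  1.06684493])} [ 0.41711897 -1.02859582  0.49652635]
wrist {'vfov': 58.20493580503161, 'cx': 277.27470005442785, 'cy': 209.66294513966218, 'rvec': array([-2.3778101 , -1.58885995, -0.26033269]), 'tvec': array([-0.52459128, -0.04127807,  0.38019414])} [0.12472859 0.51618109 0.37329177]
```

View pics/top0.png

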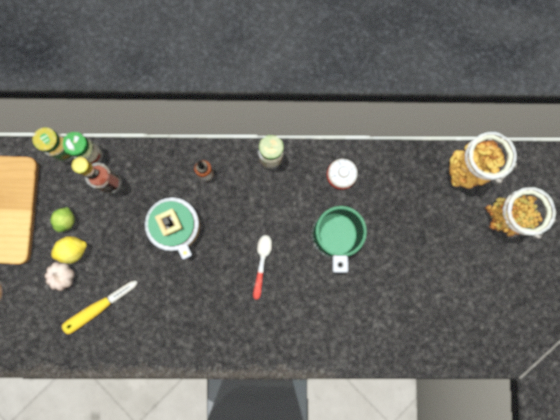

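View pics/side0.png

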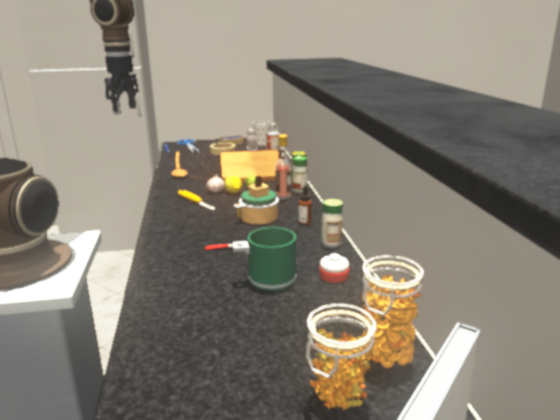

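The top view shows the nested lids at about (172,224) with the stem near (168,222) and the ear at (185,252). The canister is at (340,232) with its lug at (340,265). The side view shows the same layout, with the spoon between them. Next I'll take coarse measurements.

```bash
cat > b.py <<'E'
from h import *
for n in('top','side'):
    z=np.load(n+'.npz'); c={k:z[k] for k in('f','cx','cy','R','t')}; P=cloud(c,z['d']); hsv=cv2.cvtColor(z['p'],cv2.COLOR_RGB2HSV)
    ok=z['d']>0
    def box(x0,x1,y0,y1,z0,z1): return ok&(P[...,0]>x0)&(P[...,0]<x1)&(P[...,1]>y0)&(P[...,1]<y1)&(P[...,2]>z0)&(P[...,2]<z1)
    print(n)
    for nm,y0,y1 in(('lids',.1,.28),('can',-.24,-.08)):
        m=box(.36,.54,y0,y1,.02,.2); q=P[m]; print(nm,m.sum(),q.min(0).round(3),q.max(0).round(3)); print(np.histogram(q[:,2],np.arange(0.02,.15,.005))[0])
    for nm,m in(('rim',box(.34,.54,-.24,-.05,.088,.105)),('stemtop',box(.36,.54,.1,.28,.105,.16)),('collar',box(.36,.54,.1,.28,.08,.1)),('lug',box(.33,.42,-.24,-.05,.072,.088)),('flange',box(.34,.54,.1,.28,.045,.056))):
        if m.sum()<4: continue
        q=P[m]; cc=cv2.minEnclosingCircle(q[:,:2].astype(np.float32)); print(nm,m.sum(),q.mean(0).round(4),'enc',np.round(cc[0],4),round(cc[1],4),np.median(q[:,2]).round(4), cv2.minAreaRect(q[:,:2].astype(np.float32)*1000))
    m=box(.25,.62,-.3,.3,.006,.2); q=P[m]
    if n=='top':
        nn,lab,st,ce=cv2.connectedComponentsWithStats(m.astype(np.uint8))
        for i in range(1,nn):
            if st[i,4]>60: print(ce[i].round(),P[lab==i].min(0).round(3),P[lab==i].max(0).round(3))
E
python3 b.py
```

```text
top
lids 702 [0.492 0.119 0.02 ] [0.54  0.213 0.09 ]
[  8   2   1   0  16 215  45  37 299  57   2   4   3  13   0   0   0   0
   0   0   0   0   0   0   0]
can 551 [ 0.468 -0.213  0.02 ] [ 0.54  -0.119  0.098]
[ 13  13  15  12  17  13  17  14  18  13  19  36 175  24 116  36   0   0
   0   0   0   0   0   0   0]
rim 160 [ 0.5129 -0.167   0.0936] enc [ 0.534  -0.1667] 0.0467 0.0937 ((517.6228637695312, -166.70697021484375), (42.0238037109375, 92.92687225341797), 0.35713455080986023)
collar 16 [0.5377 0.1694 0.0865] enc [0.5391 0.1688] 0.0063 0.0865 ((537.0640869140625, 168.7443084716797), (4.082231521606445, 12.421339988708496), 2.33317232131958)
flange 263 [0.5144 0.1528 0.0484] enc [0.5281 0.1661] 0.0483 0.048 ((515.887451171875, 166.286865234375), (93.9728012084961, 46.32999038696289), 89.10419464111328)
[173. 225.] [0.492 0.115 0.006] [0.611 0.218 0.118]
[341. 235.] [ 0.468 -0.214  0.006] [ 0.591 -0.119  0.099]
[259. 281.] [ 0.417 -0.016  0.006] [ 0.47  -0.001  0.012]
side
lids 354 [0.489 0.116 0.02 ] [0.54  0.195 0.085]
[28 26 26 28 28 63 26 29 68  7  6 10  7  2  0  0  0  0  0  0  0  0  0  0
  0]
can 1320 [ 0.465 -0.22   0.02 ] [ 0.54  -0.122  0.094]
[ 62  60  55  62  58  61  68  76  88  92 114 162 161 103  98   0   0   0
   0   0   0   0   0   0   0]
rim 137 [ 0.5149 -0.1735  0.0911] enc [ 0.5341 -0.1712] 0.0484 0.0914 ((516.6134643554688, -171.2261199951172), (44.0976448059082, 96.53446960449219), 0.07157448679208755)
collar 9 [0.5368 0.1661 0.0838] enc [0.5392 0.1652] 0.0113 0.0838 ((536.3887329101562, 165.10659790039062), (6.097665309906006, 22.4232177734375), 1.3813005685806274)
flange 92 [0.5181 0.1378 0.0486] enc [0.5198 0.1501] 0.0376 0.0476 ((508.10504150390625, 144.52613830566406), (41.41160583496094, 74.19857788085938), 23.838842391967773)
```

View pics/wrist0.png

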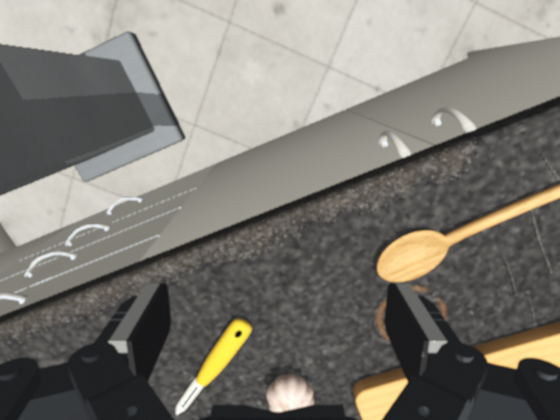

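The wrist view shows the floor, drawers, knife and wooden spoon, with the fingers at the bottom edge. No target is in sight yet, so I'll widen the boxes.

```bash
sed -i 's/\.54,/.62,/g; s/\.36,/.45,/g; s/\.34,/.45,/g; s/box(\.33,\.42/box(.45,.51/; s/box(\.25,\.62,-\.3,\.3/box(.25,.72,-.3,.35/' b.py
cat >> b.py <<'E'
from scipy.spatial.transform import Rotation as Ro
s=get_state(); T=Ro.from_quat(s['tool_rot']).as_matrix(); print('toolaxes',T.round(3)); z=np.load('wrist.npz')
print('cam in tool',T.T@(-z['R'].T@z['t']-s['tcp_pos']),'axes(cols) in tool',(T.T@z['R'].T).round(3))
E
python3 b.py
```

```text
top
lids 2223 [0.492 0.115 0.02 ] [0.611 0.218 0.118]
[ 15   5   2   0  33 390  87  96 995 195  24  19  62 221  10   6   3   7
  39  14   0   0   0   0   0]
can 1039 [ 0.468 -0.214  0.02 ] [ 0.591 -0.119  0.099]
[ 32  35  42  26  47  29  39  36  45  32  43  59 198  50 249  77   0   0
   0   0   0   0   0   0   0]
rim 348 [ 0.5445 -0.1679  0.0935] enc [ 0.5435 -0.167 ] 0.0482 0.0936 ((543.9224243164062, -166.77952575683594), (94.11779022216797, 95.26862335205078), 27.03776741027832)
stemtop 60 [0.5592 0.1654 0.1133] enc [0.5599 0.1658] 0.0087 0.1138 ((559.4168701171875, 166.11643981933594), (15.443181037902832, 12.090839385986328), 22.72817611694336)
collar 299 [0.5594 0.1653 0.0868] enc [0.5596 0.1664] 0.026 0.0866 ((559.761962890625, 166.21063232421875), (40.51457214355469, 36.296600341796875), 26.410972595214844)
lug 197 [ 0.4833 -0.1659  0.0818] enc [ 0.4961 -0.1643] 0.0318 0.0819 ((488.4072265625, -164.35650634765625), (40.40272903442383, 58.14277648925781), 0.3439772427082062)
flange 485 [0.5445 0.1525 0.0484] enc [0.5501 0.1613] 0.0623 0.0481 ((558.0740966796875, 162.3314819335
[... 1185 characters left out ...]
.0865] enc [0.5571 0.1605] 0.0265 0.0847 ((558.5653686523438, 163.24612426757812), (43.133445739746094, 40.33760452270508), 24.899755477905273)
lug 239 [ 0.489  -0.176   0.0794] enc [ 0.498  -0.1708] 0.0361 0.0799 ((487.550048828125, -170.85125732421875), (68.10169982910156, 44.50840377807617), 89.76516723632812)
flange 210 [0.549  0.1313 0.0491] enc [0.5502 0.1494] 0.0614 0.0482 ((548.120361328125, 145.57086181640625), (69.97361755371094, 114.13482666015625), 80.8359375)
toolaxes [[-0.924  0.383 -0.   ]
 [ 0.383  0.924 -0.001]
 [-0.    -0.001 -1.   ]]
cam in tool [ 0.0823525  -0.00022891 -0.1425884 ] axes(cols) in tool [[ 0.    -0.948 -0.319]
 [ 1.    -0.     0.001]
 [-0.001 -0.319  0.948]]
```

The coarse estimates are consistent with the sizes given: stem at (0.560, 0.166), top about 0.115, lid yaw about +26°. The canister is at (0.543, -0.168) with yaw about 0°. I'll move the wrist camera over the lids.

Request:
{"fn": "carry_out", "kwargs": {
  "targets": [
    [[-0.908, -0.315, -0.06], -0.404, 1],
    [[-0.908, -0.315, -0.06], -0.404, 1],
    [[-0.908, -0.315, -0.06], -0.404, 1],
    [[-0.908, -0.315, -0.06], -0.404, 1],
    [[-0.908, -0.315, -0.06], -0.404, 1],
    [[-0.908, -0.315, -0.06], -0.404, 1],
    [[-0.908, -0.315, -0.06], -0.404, 1],
    [[-0.908, -0.315, -0.06], -0.404, 1],
    [[-0.908, -0.315, -0.06], -0.404, 1],
    [[-0.908, -0.315, -0.06], -0.404, 1],
    [[-0.908, -0.315, -0.06], -0.404, 1],
    [[-0.908, -0.315, -0.06], -0.404, 1],
    [[-0.908, -0.315, -0.06], -0.404, 1],
    [[-0.908, -0.315, -0.06], -0.404, 1]
  ]
}}

```text
t: 1.55
tcp_pos: [0.5591, 0.1667, 0.2614]
tool_rot: [-0.225, 0.974, 0.0, -0.0]
contact_force: [-0.2, 0.6, 0.3]
width: 1.0
finger_force: 0.0
```

```bash
cat > w.py <<'E'
import sys
from h import *
s=get_state(); p,d,c=cam('wrist'); n=sys.argv[1]; np.savez(n+'.npz',p=p,d=d,tcp=s['tcp_pos'],q=s['tool_rot'],**c)
cv2.imwrite(f'pics/{n}.png',p[:,:,::-1]); print(s['t'],s['tcp_pos'],s['tool_rot'],s['joint_positions'].round(3),s['contact_force'])
E
python3 w.py w1
```

```text
1.55 [0.55907877 0.16674746 0.26135334] [-2.25470590e-01  9.74249943e-01  1.73250496e-04 -1.78911507e-04] [ 0.29   0.242  0.167  1.496  0.    -0.165] [-0.2091181   0.58088698  0.33019986]
```

View pics/w1.png

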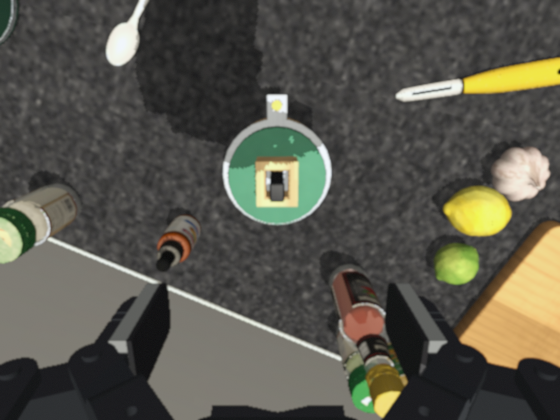

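The wrist view shows the stem top at about (277,193), the collar around (277,183) and the ear with the brass pin at (277,105). The ear is vertical in the image, so the tool is already aligned with the lids. I'll measure precisely here, then take a second wrist view from over the canister.

```bash
cat > m.py <<'E'
from h import *
z=np.load('w1.npz'); c={k:z[k] for k in('f','cx','cy','R','t')}; P=cloud(c,z['d']); hsv=cv2.cvtColor(z['p'],cv2.COLOR_RGB2HSV)
near=(np.hypot(P[...,0]-.553,P[...,1]-.163)<.09)&(z['d']>0)
for nm,a,b in(('stem',.107,.125),('collar',.08,.1),('cap',.06,.07),('flange',.044,.053)):
    m=near&(P[...,2]>a)&(P[...,2]<b); q=P[m]
    if m.sum()>5: r=cv2.minAreaRect(q[:,:2].astype(np.float32)*1000); print(nm,m.sum(),np.median(q,0).round(4),r)
# stem top colour: black blob
m=((hsv[...,2]<75)*255).astype(np.uint8)[150:215,255:300]
n,l,st,ce=cv2.connectedComponentsWithStats(m); print('dark',[(st[i].tolist(),(ce[i]+[255,150]).round(1)) for i in range(1,n) if st[i,4]>20])
# brass pin head
m=cv2.inRange(hsv,(18,90,90),(38,255,255)); m[:85]=0; m[125:]=0; m[:,:255]=0; m[:,300:]=0
M=cv2.moments(m,True); u,v=M['m10']/M['m00'],M['m01']/M['m00']; print('pin head',u,v,'depthpt',P[int(v),int(u)],onz(c,u,v,.049))
# green cap outline circle: colour mask
g=cv2.inRange(hsv,(60,60,30),(90,255,255)); cn=max(cv2.findContours(g[80:240,210:345].copy(),cv2.RETR_EXTERNAL,cv2.CHAIN_APPROX_NONE)[0],key=cv2.contourArea)+[210,80]
(eu,ev),ax,an=cv2.fitEllipse(cv2.convexHull(cn)); print('cap ell',eu,ev,ax,onz(c,eu,ev,.064))
# tan collar outline
g=cv2.inRange(hsv,(10,40,120),(30,200,255))[150:220,240:315]; cn=max(cv2.findContours(g.copy(),cv2.RETR_EXTERNAL,cv2.CHAIN_APPROX_NONE)[0],key=cv2.contourArea)+[240,150]
print('collar rect px',cv2.minAreaRect(cn)); 
# stem top in top camera for triangulation
t=np.load('top.npz'); ct={k:t[k] for k in('f','cx','cy','R','t')}; ht=cv2.cvtColor(t['p'],cv2.COLOR_RGB2HSV)
m=((ht[...,2]<70)*255).astype(np.uint8)[205:240,152:188]; n,l,st,ce=cv2.connectedComponentsWithStats(m); print('top dark',[(st[i].tolist(),(ce[i]+[152,205]).round(1)) for i in range(1,n) if st[i,4]>8])
print('proj stem top',proj(ct,[.56,.166,.115]),proj(c,[.56,.166,.115]))
cv2.imwrite('pics/s1.png',cv2.resize(np.hstack([z['p'][85:235,205:355],cv2.resize(t['p'][195:265,135:205],(150,150),interpolation=0)])[:,:,::-1],None,fx=2.6,fy=2.6,interpolation=0))
E
python3 m.py
```

```text
stem 308 [0.5586 0.1665 0.1149] ((559.4173583984375, 166.96331787109375), (15.96484375, 11.293694496154785), 26.0096492767334)
collar 1352 [0.5557 0.1643 0.0879] ((559.9391479492188, 166.80931091308594), (41.13774490356445, 35.602760314941406), 26.799470901489258)
cap 5453 [0.5528 0.1626 0.0641] ((559.4008178710938, 166.92245483398438), (90.98777770996094, 90.65811157226562), 68.5517807006836)
flange 1838 [0.5198 0.1422 0.0491] ((554.6801147460938, 167.94076538085938), (103.33103942871094, 113.33781433105469), 77.68170166015625)
dark [([16, 22, 12, 13, 148], array([276.4, 178.2]))]
pin head 276.0952380952381 104.9047619047619 depthpt [0.50201514 0.13794307 0.05157378] [0.50281293 0.13842375 0.049     ]
cap ell 276.51513671875 174.80906677246094 (95.71956634521484, 95.87332916259766) [0.55782455 0.16572387 0.064     ]
collar rect px ((276.0, 183.0), (46.0, 42.0), 90.0)
top dark [([16, 15, 4, 6, 15], array([169.7, 223.3]))]
proj stem top (np.float64(165.35249862555895), np.float64(219.63871236505548)) (np.float64(275.60336463463454), np.float64(192.24296735540003))
```

View pics/s1.png

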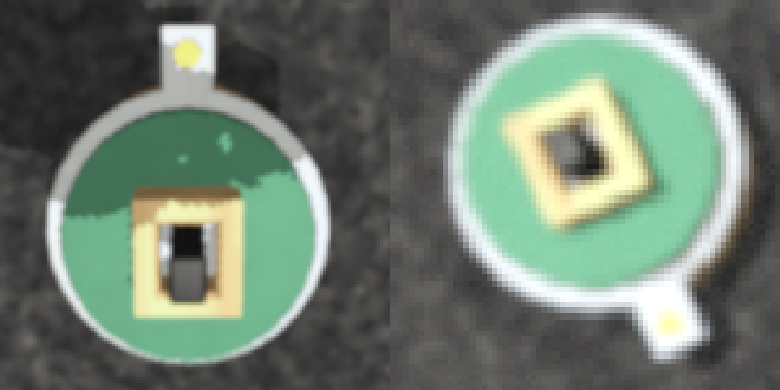

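The wrist crop shows the stem's grey top at about (277,193) and the pin head at (276,105). The top-camera crop agrees on the ear's direction. Stem top measures (0.5594, 0.167, 0.115) with a lid yaw of 26.1°. Next I'll view the canister from an equivalent pose.

Request:
{"fn": "carry_out", "kwargs": {
  "targets": [
    [[0.321, -0.586, 0], 0.2175, 1],
    [[0.321, -0.586, 0], 0.2175, 1],
    [[0.321, -0.586, 0], 0.2175, 1],
    [[0.321, -0.586, 0], 0.2175, 1],
    [[0.321, -0.586, 0], 0.2175, 1],
    [[0.321, -0.586, 0], 0.2175, 1],
    [[0.321, -0.586, 0], 0.2175, 1],
    [[0.321, -0.586, 0], 0.2175, 1],
    [[0.321, -0.586, 0], 0.2175, 1],
    [[0.321, -0.586, 0], 0.2175, 1],
    [[0.321, -0.586, 0], 0.2175, 1]
  ]
}}

```text
t: 2.7
tcp_pos: [0.5443, -0.1664, 0.2615]
tool_rot: [-0.0, 1.0, 0.0, 0.0]
contact_force: [-0.4, 0.4, -0.2]
width: 1.0
finger_force: 0.0
```

```bash
python3 w.py w2
cat > m2.py <<'E'
from h import *
from scipy.optimize import least_squares
z=np.load('w2.npz'); c={k:z[k] for k in('f','cx','cy','R','t')}; P=cloud(c,z['d'])
m=(np.hypot(P[...,0]-.5435,P[...,1]+.167)<.06)&(P[...,2]>.088)&(P[...,2]<.1); q=P[m]
print('rim',m.sum(),np.median(q[:,2]),cv2.minEnclosingCircle(q[:,:2].astype(np.float32)))
f=least_squares(lambda p:np.hypot(q[:,0]-p[0],q[:,1]-p[1])-.046,[.54,-.167]).x; print('fit',f)
m=(P[...,0]<.495)&(P[...,0]>.44)&(abs(P[...,1]+.167)<.04)&(P[...,2]>.076)&(P[...,2]<.088); q=P[m]; print('lug',m.sum(),np.median(q,0),cv2.minAreaRect(q[:,:2].astype(np.float32)*1000))
hsv=cv2.cvtColor(z['p'],cv2.COLOR_RGB2HSV)
ex=proj(c,[f[0]-.064,f[1],.083]); print('eyelet expected px',ex,'rim',proj(c,[*f,.095]))
u,v=map(int,ex); m=((hsv[v-14:v+15,u-14:u+15,2]<110)*255).astype(np.uint8)
n,l,st,ce=cv2.connectedComponentsWithStats(m); print([(st[i].tolist(),(ce[i]+[u-14,v-14]).round(1),onz(c,*(ce[i]+[u-14,v-14]),.083).round(4)) for i in range(1,n) if st[i,4]>15])
g=cv2.inRange(hsv,(60,60,20),(90,255,255)); cn=max(cv2.findContours(g,cv2.RETR_EXTERNAL,cv2.CHAIN_APPROX_NONE)[0],key=cv2.contourArea); e=cv2.fitEllipse(cv2.convexHull(cn)); print('green ell',e,onz(c,*e[0],.095))
t=np.load('top.npz'); ct={k:t[k] for k in('f','cx','cy','R','t')}
print('top cam px',proj(ct,[f[0]-.064,f[1],.083]),proj(ct,[*f,.095]))
cv2.imwrite('pics/s2.png',cv2.resize(np.hstack([z['p'][60:260,180:380],cv2.resize(t['p'][195:285,295:385],(200,200),interpolation=0)])[:,:,::-1],None,fx=2,fy=2,interpolation=0))
E
python3 m2.py
```

```text
2.7 [ 0.54426613 -0.16638437  0.26154583] [-8.99327192e-05  9.99999983e-01  3.69978825e-05  1.58716009e-04] [-0.297  0.214  0.132  1.488  0.    -0.297] [-0.44203635  0.36651749 -0.17612639]
rim 1927 0.0946611638343801 ((0.543891429901123, -0.1667264848947525), 0.048329103738069534)
fit [ 0.54329188 -0.16626747]
lug 954 [ 0.48117834 -0.16558784  0.0829923 ] ((480.9586181640625, -165.6288299560547), (27.99217987060547, 25.974769592285156), 0.07812343537807465)
eyelet expected px (np.float64(277.1815388946213), np.float64(104.70620073124125)) rim (np.float64(277.18020491299586), np.float64(183.94502982113818))
[([10, 10, 9, 12, 83], array([277. , 105.7]), array([ 0.4801, -0.1664,  0.083 ]))]
green ell ((277.07989501953125, 180.25375366210938), (112.98170471191406, 115.38026428222656), 172.01580810546875) [ 0.54008148 -0.16635273  0.095     ]
top cam px (np.float64(340.3294888019632), np.float64(264.21616875308524)) (np.float64(340.9409227166251), np.float64(230.56726312745445))
```

View pics/s2.png

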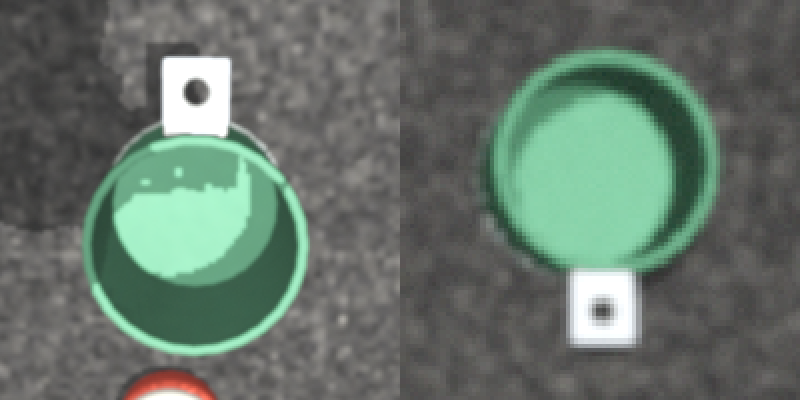

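Both views show the eyelet hole, at wrist (277,105.7) and top (340,264.8). The top-view prediction was (340.3,264.2). The canister axis is (0.5436, -0.1664) with yaw 0°, rim at 0.0947 and lug at 0.083, as they should be. I'll go back, descend and grasp the stem.

Request:
{"fn": "carry_out", "kwargs": {
  "targets": [
    [[-0.03, 0.667, 0], -0.2175, 1],
    [[-0.03, 0.667, 0], -0.2175, 1],
    [[-0.03, 0.667, 0], -0.2175, 1],
    [[-0.03, 0.667, 0], -0.2175, 1],
    [[-0.03, 0.667, 0], -0.2175, 1],
    [[-0.03, 0.667, 0], -0.2175, 1],
    [[-0.03, 0.667, 0], -0.2175, 1],
    [[-0.03, 0.667, 0], -0.2175, 1],
    [[-0.03, 0.667, 0], -0.2175, 1],
    [[-0.03, 0.667, 0], -0.2175, 0.5],
    [[-0.03, 0.667, 0.08], -0.2175, 0.2],
    [[-0.03, 0.667, 0.16], -0.2175, 0.2],
    [[-0.03, 0.667, 0.22], -0.2175, 0.2],
    [[-0.03, 0.667, 0.27], -0.2175, 0.2],
    [[-0.03, 0.667, 0.31], -0.2175, 0.2],
    [[-0.03, 0.667, 0.33], -0.2175, 0.2],
    [[-0.03, 0.667, 0.34], -0.2175, 0.2],
    [[-0.03, 0.667, 0.34], -0.2175, 0.2]
  ]
}}

```text
t: 4.55
tcp_pos: [0.56, 0.1649, 0.0915]
tool_rot: [-0.224, 0.975, -0.0, 0.0]
contact_force: [-0.2, 0.7, 0.4]
width: 0.598
finger_force: 0.0
```

```bash
python3 w.py w3
```

```text
4.55 [0.55997958 0.16489258 0.09146855] [-2.24268636e-01  9.74527362e-01 -1.68329503e-05  1.36530133e-05] [ 0.286  0.27  -0.171  1.13  -0.    -0.166] [-0.19450766  0.6604704   0.4186028 ]
```

View pics/w3.png

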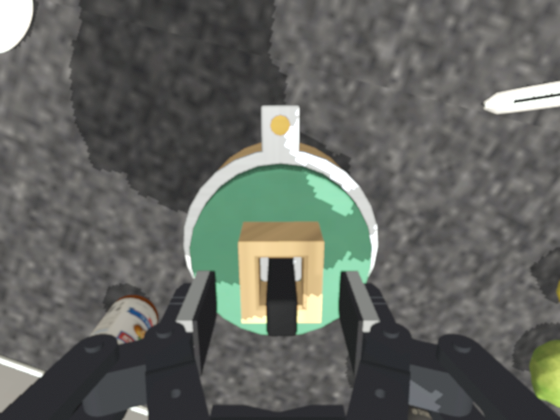

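The view shows the stem between the fingers at column 282, about 2 mm off the tool's centre line. I'll correct that by 2 mm and close.

Request:
{"fn": "carry_out", "kwargs": {
  "newtons": 60,
  "targets": [
    [[0, 0.0044, 0], 0, 0.2],
    [[0, 0.0044, 0], 0, 0.2],
    [[0, 0.0044, 0], 0, -1],
    [[0, 0.0044, 0], 0, -1],
    [[0, 0.0044, 0], 0, -1],
    [[0, 0.0044, 0], 0, -1],
    [[0, 0.0044, 0], 0, -1],
    [[0, 0.0044, 0], 0, -1],
    [[0, 0.0044, 0], 0, -1],
    [[0, 0.0044, 0], 0, -1]
  ]
}}

```text
t: 5.6
tcp_pos: [0.5591, 0.1675, 0.0917]
tool_rot: [-0.225, 0.974, 0.0, 0.0]
contact_force: [-1.1, 0.2, 6.1]
width: 0.127
finger_force: 59.5
```

Request:
{"fn": "carry_out", "kwargs": {
  "newtons": 80,
  "targets": [
    [[0, 0, 0], 0, -1],
    [[0, 0, -0.01], 0, -1],
    [[0, 0, -0.025], 0, -1],
    [[0, 0, -0.045], 0, -1],
    [[0, 0, -0.07], 0, -1],
    [[0, 0, -0.1], 0, -1],
    [[0, 0, -0.13], 0, -1],
    [[0, 0, -0.16], 0, -1],
    [[0, 0, -0.19], 0, -1],
    [[0, 0, -0.22], 0, -1],
    [[0, 0, -0.25], 0, -1],
    [[0, 0, -0.28], 0, -1],
    [[0, 0, -0.3], 0, -1],
    [[0, 0, -0.31], 0, -1],
    [[0, 0, -0.31], 0, -1],
    [[0, 0, -0.31], 0, -1]
  ]
}}

```text
t: 7.2
tcp_pos: [0.5587, 0.1674, 0.2458]
tool_rot: [-0.225, 0.974, -0.0, -0.0]
contact_force: [-0.0, 0.5, -3.6]
width: 0.122
finger_force: 78.0
```

```bash
python3 w.py w4
cat > m4.py <<'E'
import sys
from h import *
from scipy.spatial.transform import Rotation as Ro
z=np.load(sys.argv[1]+'.npz'); c={k:z[k] for k in('f','cx','cy','R','t')}; P=cloud(c,z['d']); hsv=cv2.cvtColor(z['p'],cv2.COLOR_RGB2HSV)
T=Ro.from_quat(z['q']).as_matrix(); Q=(P-z['tcp'])@T   # tool frame
ok=(z['d']>0)
m=cv2.inRange(hsv,(15,90,90),(38,255,255)); m[:60]=0; m[170:]=0; m[:,230:330]=m[:,230:330]; m[:,:230]=0; m[:,330:]=0
M=cv2.moments(m,True); u,v=M['m10']/M['m00'],M['m01']/M['m00']; print('pin px',u,v,M['m00'],'tool',Q[int(v),int(u)].round(4))
near=ok&(abs(Q[...,0])<.09)&(abs(Q[...,1])<.06)&(abs(Q[...,2])<.06)
print(np.histogram(Q[near][:,2]*1000,np.arange(-20,60,4)))
gm=near&(cv2.inRange(hsv,(60,60,30),(90,255,255))>0); q=Q[gm]
A=np.c_[q[:,:2],np.ones(len(q))]
for _ in range(3):
    w=np.linalg.lstsq(A,q[:,2],rcond=None)[0]; k=abs(A@w-q[:,2])<.002; A,q=A[k],q[k]
print('cap plane slope deg',np.degrees(w[:2]).round(2),'z',w[2].round(4),len(q))
fm=near&(Q[...,2]>w[2]+.012)&(Q[...,2]<w[2]+.019)&(hsv[...,1]<60); q=Q[fm]; 
A=np.c_[q[:,:2],np.ones(len(q))]; wf=np.linalg.lstsq(A,q[:,2],rcond=None)[0]; print('flange slope',np.degrees(wf[:2]).round(2),wf[2].round(4),len(q)); q=q[q[:,0]<.053]
print('flange circ',cv2.minEnclosingCircle(q[:,:2].astype(np.float32)))
E
python3 m4.py w4
```

```text
7.2 [0.55873615 0.16741712 0.24578997] [-2.24729550e-01  9.74421105e-01 -3.46038994e-05 -3.72619507e-04] [ 0.291  0.24   0.13   1.462 -0.    -0.162] [-0.02778023  0.53053682 -3.61884212]
pin px 270.125 133.0619266055046 872.0 tool [ 0.059  -0.0035  0.0434]
(array([ 535,  504,  460,  315,  153, 1471, 1038,  388,  343,  272,  238,
       9678, 4539,  454,  244, 4972,  182,    0,    0]), array([-20, -16, -12,  -8,  -4,   0,   4,   8,  12,  16,  20,  24,  28,
        32,  36,  40,  44,  48,  52,  56]))
cap plane slope deg [ 0.2  -0.11] z 0.0276 13215
flange slope [ 0.03 -0.08] 0.0427 4891
flange circ ((0.0013896559830754995, 8.262730989372358e-05), 0.05239301174879074)
```

View pics/w4.png

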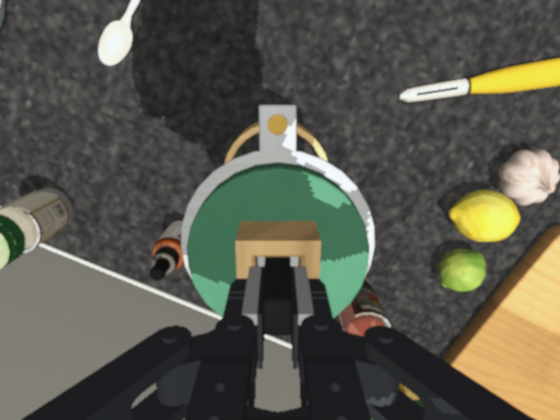

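The lids hang level (slopes ≤0.2°) from the stem. The pin head is at about (277,124), with the ring seen behind it. I'll get the pin's offset in the tool frame and work out the placing move.

```bash
cat > m5.py <<'E'
from h import *
from scipy.spatial.transform import Rotation as Ro
z=np.load('w4.npz'); c={k:z[k] for k in('f','cx','cy','R','t')}; hsv=cv2.cvtColor(z['p'],cv2.COLOR_RGB2HSV); T=Ro.from_quat(z['q']).as_matrix()
m=cv2.inRange(hsv,(12,80,80),(38,255,255))[110:140,264:292]; n,l,st,ce=cv2.connectedComponentsWithStats(m)
i=1+np.argmax(st[1:,4]); u,v=ce[i]+[264,110]; p=T.T@(onz(c,u,v,z['tcp'][2]-.0417)-z['tcp']); print(u,v,st[i],'pin tool',p)
P=(cloud(c,z['d'])-z['tcp'])@T
q=P[(P[...,2]>.039)&(P[...,2]<.0455)&(hsv[...,1]<60)&(P[...,0]<.049)&(z['d']>0)]; r=np.hypot(q[:,0],q[:,1]); q=q[(r>.047)&(r<.056)]
from scipy.optimize import least_squares
print('flange centre',least_squares(lambda a:np.hypot(q[:,0]-a[0],q[:,1]-a[1])-.049,[0,0]).x)
q=P[(P[...,2]>.038)&(P[...,2]<.046)&(hsv[...,1]<70)&(P[...,0]>.054)&(P[...,0]<.085)&(abs(P[...,1])<.02)]; print('ear',cv2.minAreaRect(q[:,:2].astype(np.float32)*1000),q.min(0),q.max(0))
s=get_state(); tgt=np.array([.4801+p[0],-.1664-p[1],.2458]); print('tcp over can',tgt); d=T.T@(tgt-s['tcp_pos']); print('tool shift',d,d/.5,'yaw turn deg',np.degrees(2*np.arctan2(z['q'][0],z['q'][1])))
E
python3 m5.py
```

```text
277.01010101010104 124.16498316498317 [  4   5  19  20 297] pin tool [ 6.34297553e-02 -5.79356098e-05  4.17470536e-02]
flange centre [0.00014622 0.00012248]
ear ((63.20085906982422, 0.18194580078125), (18.26207160949707, 18.054656982421875), 0.12584160268306732) [ 0.05406058 -0.00885366  0.03984145] [0.0723159  0.00920922 0.04507905]
tcp over can [ 0.54352976 -0.16634206  0.2458    ]
tool shift [ 1.59710581e-01 -2.93425534e-01 -2.07626239e-04] [ 3.19421163e-01 -5.86851068e-01 -4.15252479e-04] yaw turn deg -25.97395234042129
```

Request:
{"fn": "carry_out", "kwargs": {
  "targets": [
    [[0.006, -0.012, 0], 0.004, -1],
    [[0.022, -0.041, 0], 0.015, -1],
    [[0.045, -0.082, 0], 0.03, -1],
    [[0.07, -0.129, 0], 0.048, -1],
    [[0.099, -0.182, 0], 0.067, -1],
    [[0.128, -0.235, 0], 0.087, -1],
    [[0.157, -0.288, 0], 0.106, -1],
    [[0.185, -0.34, 0], 0.126, -1],
    [[0.214, -0.393, 0], 0.145, -1],
    [[0.243, -0.446, 0], 0.165, -1],
    [[0.268, -0.493, 0], 0.182, -1],
    [[0.287, -0.528, 0], 0.195, -1],
    [[0.303, -0.557, 0], 0.206, -1],
    [[0.313, -0.575, 0], 0.212, -1],
    [[0.3194, -0.5868, 0], 0.2165, -1],
    [[0.3194, -0.5868, 0], 0.2165, -1],
    [[0.3194, -0.5868, 0], 0.2165, -1],
    [[0.3194, -0.5868, 0], 0.2165, -1]
  ]
}}

```text
t: 9.05
tcp_pos: [0.5439, -0.1655, 0.2463]
tool_rot: [-0.001, 1.0, 0.0, 0.0]
contact_force: [0.1, 0.6, -3.7]
width: 0.119
finger_force: 78.2
```

```bash
python3 w.py w5; sed 's/w4/w5/' m5.py > m6.py; python3 m6.py
```

```text
9.05 [ 0.54393063 -0.16551245  0.24632554] [-5.20432589e-04  9.99999859e-01  1.08739721e-04  7.77100879e-06] [-0.295  0.211  0.094  1.455  0.    -0.297] [ 0.05713133  0.5711765  -3.73438135]
273.55555555555554 126.47222222222223 [ 6  8 12 16 72] pin tool [ 0.0623661  -0.00175543  0.04169864]
flange centre [1.75323789e-04 5.01428423e-05]
ear ((63.17451477050781, 0.1244039535522461), (18.31626319885254, 17.97278594970703), 0.40901827812194824) [ 0.05400039 -0.00888867  0.03903741] [0.07229427 0.00911843 0.04489949]
tcp over can [ 0.5424661  -0.16464457  0.2458    ]
tool shift [0.00149513 0.00085408 0.00056118] [0.00299026 0.00170816 0.00112237] yaw turn deg -0.05963718479827742
```

Request:
{"fn": "carry_out", "kwargs": {
  "targets": [
    [[0.0008, -0.0018, 0.01], 0, -1],
    [[0.0008, -0.0018, 0.03], 0, -1],
    [[0.0008, -0.0018, 0.055], 0, -1],
    [[0.0008, -0.0018, 0.08], 0, -1],
    [[0.0008, -0.0018, 0.105], 0, -1],
    [[0.0008, -0.0018, 0.125], 0, -1],
    [[0.0008, -0.0018, 0.142], 0, -1],
    [[0.0008, -0.0018, 0.155], 0, -1],
    [[0.0008, -0.0018, 0.16], 0, -1],
    [[0.0008, -0.0018, 0.16], 0, -1],
    [[0.0008, -0.0018, 0.16], 0, -1]
  ]
}}

```text
t: 10.2
tcp_pos: [0.5437, -0.1672, 0.1668]
tool_rot: [0.0, 1.0, -0.0, 0.0]
contact_force: [0.8, 0.1, -4.0]
width: 0.121
finger_force: 78.1
```

```bash
cat > l.py <<'E'
from h import *
p,d,c=cam('side'); u,v=proj(c,[.5436,-.1664,.1]); u,v=int(u),int(v); cv2.imwrite('pics/s3.png',cv2.resize(p[v-70:v+70,u-90:u+90,::-1],None,fx=4,fy=4,interpolation=2)); print(u,v,get_state()['tcp_pos'])
E
python3 l.py
```

```text
271 232 [ 0.54373101 -0.16721923  0.16686295]
```

View pics/s3.png

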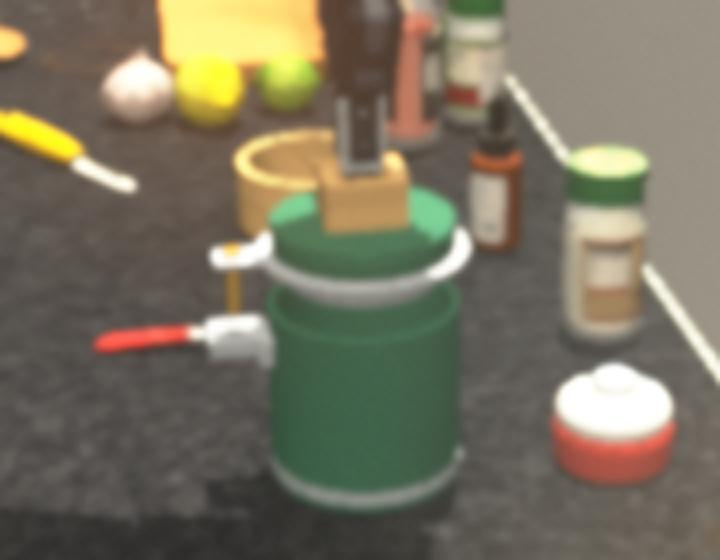

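The side view shows the pin standing just above the lug's eyelet at crop (235,285), with the plug centred over the mouth. I'll lower it slowly.

Request:
{"fn": "carry_out", "kwargs": {
  "targets": [
    [[0, 0.001, 0.005], 0, -1],
    [[0, 0.001, 0.01], 0, -1],
    [[0, 0.001, 0.015], 0, -1],
    [[0, 0.001, 0.02], 0, -1],
    [[0, 0.001, 0.025], 0, -1],
    [[0, 0.001, 0.03], 0, -1],
    [[0, 0.001, 0.034], 0, -1],
    [[0, 0.001, 0.038], 0, -1],
    [[0, 0.001, 0.041], 0, -1],
    [[0, 0.001, 0.044], 0, -1],
    [[0, 0.001, 0.046], 0, -1],
    [[0, 0.001, 0.046], 0, -1]
  ]
}}

```text
t: 11.45
tcp_pos: [0.5434, -0.1666, 0.1431]
tool_rot: [0.0, 1.0, 0.0, -0.0]
contact_force: [0.3, -0.6, -2.6]
width: 0.12
finger_force: 78.2
```

Request:
{"fn": "carry_out", "kwargs": {
  "targets": [
    [[0, 0, 0.001], 0, -1],
    [[0, 0, 0.002], 0, -1],
    [[0, 0, 0.003], 0, -1],
    [[0, 0, 0.003], 0, -1],
    [[0, 0, 0.003], 0, -1]
  ]
}}

```text
t: 11.95
tcp_pos: [0.5434, -0.1666, 0.1418]
tool_rot: [0.0, 1.0, -0.0, 0.0]
contact_force: [-0.3, 0.3, -3.3]
width: 0.122
finger_force: 78.2
```

Request:
{"fn": "carry_out", "kwargs": {
  "targets": [
    [[0, 0, 0.001], 0, -1],
    [[0, 0, 0.001], 0, -1],
    [[0, 0, 0.002], 0, -1],
    [[0, 0, 0.002], 0, -1]
  ]
}}

```text
t: 12.35
tcp_pos: [0.5435, -0.1667, 0.1418]
tool_rot: [0.0, 1.0, -0.0, 0.0]
contact_force: [-3.5, 1.1, 4.1]
width: 0.121
finger_force: 79.4
```

Contact came at TCP z 0.1418, which puts the flange underside at 0.095, exactly on the rim. I'll release the stem.

Request:
{"fn": "carry_out", "kwargs": {
  "newtons": 20,
  "targets": [
    [[0, 0, -0.001], 0, -1],
    [[0, 0, -0.001], 0, -0.6],
    [[0, 0, -0.001], 0, -0.3],
    [[0, 0, -0.001], 0, 0.2],
    [[0, 0, -0.001], 0, 0.2],
    [[0, 0, -0.001], 0, 0.2],
    [[0, 0, -0.001], 0, 0.2]
  ]
}}

```text
t: 13.05
tcp_pos: [0.5435, -0.1667, 0.1413]
tool_rot: [0.0, 1.0, -0.0, 0.0]
contact_force: [-0.3, -0.2, -0.6]
width: 0.6
finger_force: 0.0
```

```bash
python3 w.py w6
cat > m7.py <<'E'
from h import *
import sys
z=np.load(sys.argv[1]+'.npz'); c={k:z[k] for k in('f','cx','cy','R','t')}; P=cloud(c,z['d']); hsv=cv2.cvtColor(z['p'],cv2.COLOR_RGB2HSV)
r=np.hypot(P[...,0]-.5436,P[...,1]+.1664); ok=z['d']>0
def plane(nm,m):
    q=P[m]; A=np.c_[q[:,:2]-[.5436,-.1664],np.ones(len(q))]
    for _ in range(4):
        w=np.linalg.lstsq(A,q[:,2],rcond=None)[0]; k=abs(A@w-q[:,2])<.0015; A,q=A[k],q[k]
    print(nm,len(q),'slope deg',np.degrees(w[:2]).round(2),'z',w[2].round(4),cv2.minAreaRect(q[:,:2].astype(np.float32)*1000))
plane('flange',ok&(r>.047)&(r<.054)&(P[...,2]>.09)&(P[...,2]<.108)&(hsv[...,1]<80))
plane('cap',ok&(r<.047)&(P[...,2]>.108)&(P[...,2]<.12)&(hsv[...,1]>60))
plane('collar',ok&(r<.03)&(P[...,2]>.134)&(P[...,2]<.142))
plane('stem',ok&(r<.02)&(P[...,2]>.16)&(P[...,2]<.17))
E
python3 m7.py w6; python3 l.py
```

```text
13.05 [ 0.54346747 -0.16665767  0.14125818] [ 4.56998523e-05  9.99999999e-01 -4.36113186e-06  1.63200453e-06] [-0.298  0.221 -0.122  1.227 -0.    -0.297] [-0.30542525 -0.15842324 -0.61185026]
flange 2848 slope deg [0.01 0.05] z 0.0991 ((526.0151977539062, -167.4510498046875), (72.34133911132812, 103.40473937988281), 2.585300922393799)
cap 13336 slope deg [0.03 0.07] z 0.1141 ((543.4974975585938, -166.906982421875), (88.72502136230469, 91.38606262207031), 58.97800827026367)
collar 4040 slope deg [0.01 0.1 ] z 0.138 ((544.1699829101562, -166.29444885253906), (41.450225830078125, 36.164154052734375), 0.15297332406044006)
stem 1077 slope deg [2.57 0.37] z 0.1648 ((543.4926147460938, -166.5944061279297), (11.614273071289062, 15.94461727142334), 89.42533874511719)
271 232 [ 0.543415   -0.16665889  0.14125995]
```

View pics/s3.png

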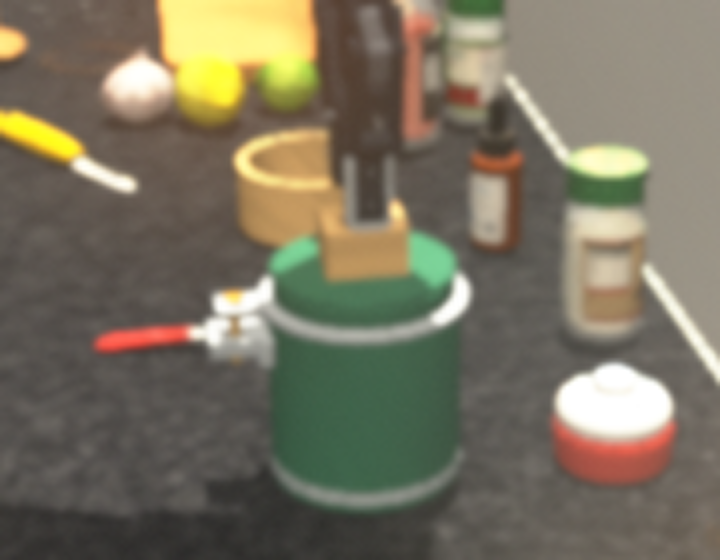

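The side view shows the pin through the lug at crop (235,300) and the flange flush on the rim. The depth planes agree: flange top 0.0991, level, with the canister unmoved. I'll lower onto the collar and grip it.

Request:
{"fn": "carry_out", "kwargs": {
  "newtons": 40,
  "targets": [
    [[0, 0, 0.012], 0, 0.2],
    [[0, 0, 0.026], 0, 0.2],
    [[0, 0, 0.038], 0, 0.2],
    [[0, 0, 0.047], 0, 0.2],
    [[0, 0, 0.0516], 0, 0.2],
    [[0, 0, 0.0516], 0, 0.2],
    [[0, 0, 0.0516], 0, 0.2],
    [[0, 0, 0.0516], 0, -0.05],
    [[0, 0, 0.0516], 0, -0.15],
    [[0, 0, 0.0516], 0, -1],
    [[0, 0, 0.0516], 0, -1],
    [[0, 0, 0.0516], 0, -1],
    [[0, 0, 0.0516], 0, -1],
    [[0, 0, 0.0516], 0, -1]
  ]
}}

```text
t: 14.55
tcp_pos: [0.5437, -0.1667, 0.116]
tool_rot: [0.0, 1.0, -0.0, 0.0]
contact_force: [-0.2, 0.9, 4.3]
width: 0.411
finger_force: 41.2
```

Request:
{"fn": "carry_out", "kwargs": {
  "newtons": 50,
  "targets": [
    [[0, 0, -0.002], 0, -1],
    [[0, 0, -0.006], 0, -1],
    [[0, 0, -0.012], 0, -1],
    [[0, 0, -0.02], 0, -1],
    [[0, 0, -0.03], 0, -1],
    [[0, 0, -0.042], 0, -1],
    [[0, 0, -0.056], 0, -1],
    [[0, 0, -0.072], 0, -1],
    [[0, 0, -0.09], 0, -1],
    [[0, 0, -0.108], 0, -1],
    [[0, 0, -0.126], 0, -1],
    [[0, 0, -0.144], 0, -1],
    [[0, 0, -0.162], 0, -1],
    [[0, 0, -0.178], 0, -1],
    [[0, 0, -0.19], 0, -1],
    [[0, 0, -0.199], 0, -1],
    [[0, 0, -0.204], 0, -1],
    [[0, 0, -0.206], 0, -1],
    [[0, 0, -0.206], 0, -1],
    [[0, 0, -0.206], 0, -1]
  ]
}}

```text
t: 16.55
tcp_pos: [0.5433, -0.1666, 0.2181]
tool_rot: [0.0, 1.0, 0.0, -0.0]
contact_force: [-0.2, -0.1, -1.3]
width: 0.41
finger_force: 49.9
```

```bash
sed -i 's/s3.png/s4.png/; s/v-70:v+70/v-85:v+55/' l.py; python3 l.py
cat > m8.py <<'E'
from h import *
s=get_state(); print(s['t'],s['tcp_pos'],s['contact_force'],s['dq'].round(4))
p,d,c=cam('wrist'); P=cloud(c,d); hsv=cv2.cvtColor(p,cv2.COLOR_RGB2HSV)
for nm,z0,z1,h in(('cap',.2,.23,1),('sifterflange',.092,.106,0)):
    r=np.hypot(P[...,0]-.5436,P[...,1]+.1664); q=P[(d>0)&(r<.055)&(P[...,2]>z0)&(P[...,2]<z1)&((hsv[...,1]>60) if h else (hsv[...,1]<90))]
    if len(q)<30: print(nm,len(q)); continue
    A=np.c_[q[:,:2]-[.5436,-.1664],np.ones(len(q))]
    for _ in range(5):
        w=np.linalg.lstsq(A,q[:,2],rcond=None)[0]; k=abs(A@w-q[:,2])<.002; A,q=A[k],q[k]
    print(nm,len(q),np.degrees(w[:2]).round(2),w[2].round(4))
E
python3 m8.py
```

```text
271 232 [ 0.54328428 -0.16660916  0.21816331]
16.6 [ 0.54328428 -0.16660916  0.21816331] [-0.44830287 -0.31261476 -1.32035074] [-0.0006 -0.0004 -0.0008 -0.0004  0.001   0.0005]
cap 12604 [0.74 0.1 ] 0.2166
sifterflange 4060 [-0.03  0.07] 0.0991
```

View pics/s4.png

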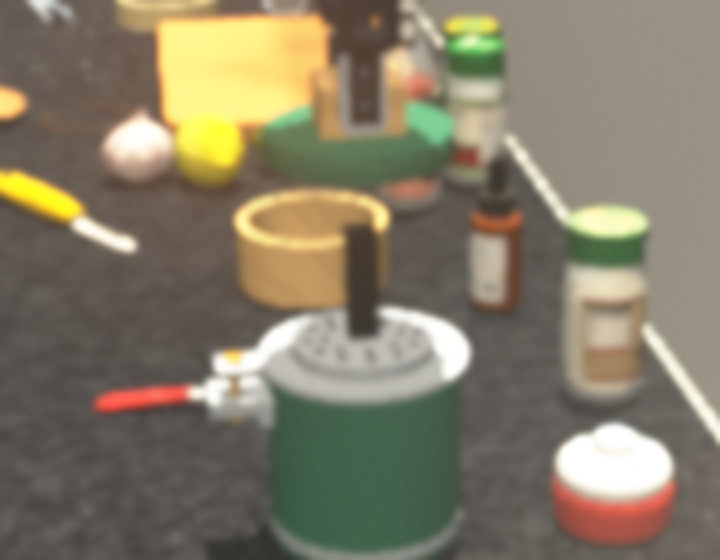

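The side view shows the cover held level (0.7°) with its skirt about 36 mm above the stem top. The sifter lid is still flat on the rim (0.0991) with the pin in the eyelet, and the arm is still. I'm handing in.

```bash
python3 -c "
from bench import *
print(hand_in())"
```

```text
the job is handed in; nothing more can be done
None
```

The job is handed in, with no verdict returned: the sifter lid is seated flat on the canister with its pin in the eyelet, and the arm is holding the dust cover level and still about 36 mm above the stem.

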